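# Load the masked plate and jack the pouring bed level

## Task

Pick up the small masked glass plate by its long edges, without touching its papered face, and lay it on the two rails of the tilted pouring bed, between the pins. Then take the lever jack, whose upright cheeks are its carrying grip, set its round saddle centred under the lift pad at the low end of the bed (the marked lift point, under the round boss), and let go of the jack with its handle still up. Finally press the handle's paddle fully down so that the jack lifts the bed level, and finish while still holding the handle down; leave the loose spool, tape roll and awl where they are.

Things in the scene. Friction and masses are not known exactly. Their poses are not given: they have to be found in the camera images.
- plate: flat glass plate, 56 x 70 x 6 mm (its x, y, z), 60 g, paper film on its upper face; origin at the centre of the underside. It starts on a wooden rest: two 26 mm high rails, outer faces 36 mm apart, tops 32 mm above the worktop, foot 70 x 90 x 6 mm. Its long edges (x = +-28 mm) overhang freely by 10 mm, to be gripped across x (56 mm) from above
- film: the paper film on the plate's upper face, 50 x 64 mm, 1 mm thick, 3 mm in from every edge; part of the plate; must not be touched by the gripper. Origin at the centre of its underside, 6 mm above the plate's origin
- seat_rails: two black rails on the bed for the plate (along y, outer faces 36 mm apart, 70 long, 18 high) and eight upright pins, 5 mm thick, 10 mm higher than the rails: side pins at x +-35.5, y +-27 mm, end pins at x +-14, y +-42.5 mm; the plate, x along the rails' x, has 5 mm play all round. Origin: centre of the bed's upper face; z its normal. Bed 76 x 110 x 6 mm; all tilts together
- seat (a point): centre of the plate's place on the rail tops, 18 mm above the bed's face: the plate's origin belongs here (about 97 mm above the worktop while the bed is down, 104 mm when level). Axes as seat_rails
- lift_point (a point): centre of the flat round underside of the lift pad (28 mm across), under the lug at the bed's low (-y) end; a round boss 20 mm across on top of the lug marks it. 72 mm from the bed's centre, 134 mm from the hinge. 57 mm above the worktop with bed down, 71 mm level. Lug 36 mm wide, ends 16 mm beyond it; the stand's foot ends 27 mm from it towards the hinge, worktop free below
- lift_pad: the lift pad itself with its boss, fixed to the bed; origin at the lift point, z is the bed's normal
- bed (a joint): tilt of the hinged bed: 0 = down (0.104 rad below level, resting), 0.104 = level; grows as the low end is raised; free to go up to 0.15. Lifting takes about 5 N at the pad; it falls back when let go
- stand: the fixed stand that carries the bed: foot 96 x 130 mm, two hinge uprights. Origin on the worktop below the bed's centre; its y axis points from the lift pad to the hinge, x along the hinge
- jack: loose lever jack, 0.73 kg. Base 52 mm wide (x), y -102 to +68 mm, 8 mm thick. Origin: its underside, below the two upright cheeks it is carried by (30 mm over outer faces in x, bolt heads 2 mm proud at z 45; 36 mm long in y; z 8 to 60 mm). Saddle at y +50 mm, handle end at y -85 mm. Goes in level, its y along the stand's y, from beyond the lug; 7 mm of air between saddle and pad
- saddle_cap: the jack's round saddle, 24 mm across, on a 22 mm round guide; rises straight up with the handle, 0.047 m per rad
- saddle_top (a point): centre of the saddle's top, 50 mm above the worktop with the handle up, 71 mm with it down; at x = 0, y = +50 mm of the jack
- handle (a joint): angle of the jack's handle pressed down from its raised rest: 0 = up (as it starts), 0.45 = fully down (level, on its stop). Hinge along the jack's x at y = 0, z = 45 mm. A spring lifts it when let go; about 3 N at the paddle unloaded, about 6 N with the bed on the saddle
- paddle: the rubber paddle at the end of the jack's handle, 32 x 30 x 14 mm, 85 mm from the handle's hinge: the place to press. Origin at its centre
- press_point (a point): middle of the paddle's upper face, about 88 mm above the worktop with the handle up, 52 mm when fully down; it moves outward (the jack's -y) by about 5 mm on the way
- spool_0: bystander: round spool of yellow thread, 43 mm across, 22 mm high, in front; origin at centre of underside
- tape_roll: bystander: roll of tape, 62 mm across, 19 mm high, in front; origin at centre of underside
- awl: bystander: wooden-handled awl, 46 x 103 x 22 mm, lying behind the stand; origin at centre of underside
Things that resemble listed ones, but are neither listed nor needed, are in the scene too. There is more than one size of the plate; the one meant has the size given above.

How it is judged (in metres and radians):
On the way, in this order (a step that is already met when the one before it is completed fails the run):
1. the plate lies on the bed's rails between the pins, let go, with the bed still down (horizontal distance between plate and seat below 0.009 m and z of plate in the frame of seat between -0.003 and 0.003 m and angle between the z axis of plate and the z axis of seat_rails, either way round below 0.04 rad and contact force between plate and seat_rails above 0.05 N and contact force between each of the arm, the fingers and plate below 0.05 N and value of joint bed below 0.03 rad), for 0.2 s.
2. the jack stands flat on the worktop with its saddle centred under the lift pad, let go, handle still up (horizontal distance between saddle_top and lift_point below 0.008 m and angle between jack's own z axis and vertical below 0.04 rad and height (world z) of jack below 0.004 m and value of joint handle below 0.1 rad and value of joint bed below 0.03 rad and contact force between the fingers and jack below 0.1 N), for 0.2 s.
At the end, for the whole second after the job is handed in: fingers press the paddle (over 1.5 N), handle within 0.05 rad of fully down; bed level within 0.014 rad, carried by the saddle (over 1.5 N), not by the arm; saddle centred under the pad within 8 mm, jack flat on the worktop; plate flat on the rails within 9 mm, untouched (horizontal distance between plate and seat below 0.009 m and z of plate in the frame of seat between -0.003 and 0.003 m and angle between the z axis of plate and the z axis of seat_rails, either way round below 0.04 rad and contact force between plate and seat_rails above 0.05 N and contact force between each of the arm, the fingers and plate below 0.05 N and horizontal distance between saddle_top and lift_point below 0.008 m and angle between jack's own z axis and vertical below 0.04 rad and height (world z) of jack below 0.004 m and value of joint handle above 0.4 rad and value of joint bed between 0.09 and 0.118 rad and contact force between saddle_cap and lift_pad above 1.5 N and contact force between the fingers and paddle above 1.5 N and contact force between the arm and lift_pad below 0.1 N and contact force between the arm and seat_rails below 0.1 N); the arm keeps its last pose, push and grip.
It fails at once if the gripper touches the plate's papered face (contact force between any of the fingers, the arm and film above 0.3 N).
It fails at once if the spool, the tape roll or the awl is moved by more than 30 mm (distance of any of spool_0, tape_roll, awl from where it was at the start of the episode above 0.03 m).
It also fails if it takes over 61 s, if anything falls off the work surface, if the arm or the gripper's body presses on something with over 40 N, if the wrist force passes 120 N, or if a joint passes its speed limit or range.

## Robot

A 6-joint arm with a two-finger parallel gripper is mounted at the origin on a cart in front of the work surface, level with it; the furniture and walls round the work are solid. World frame = base frame: x ahead of the robot, y to its left, z up, the work surface at z = 0. Lengths are in m, angles in degrees, forces in N, time in s.
With the tool pointing down it reaches from about 0.35 to 0.925 m from the base axis. Payload 6.4 kg.
Tool frame: the origin (TCP) lies between the finger pads; the fingertips stand env.tip_extent ahead of it and the grasp point (between the pads) lies 2 mm behind it (env.tip_extent is the distance from the TCP to the fingertips, in m); z points along the fingers, y is the line along which they close (so a half turn about z gives the same grasp; the last joint's range is limited). The gripper opens to 94 mm and grips with 3 to 60 N. Pads are 16 mm wide; open, the fingers measure 119 mm over their backs; the gripper's body (75 mm by 177 mm) begins 78 mm behind the grasp point.
Start: joints at [-81.824, 14.043, 89.255, -0, 76.702, -9.975], TCP at [0.202, -0.618, 0.193] pointing down, gripper open.
Joint ranges: [-179.41, 179.41], [-58.25, 129.5], [7.25, 145.43], [-54.29, 234.29], [11.92, 165.04], [-157.13, 157.13]. Speed limits (degrees/s): [147.25, 147.25, 180, 180, 180, 180].

## Interface

Orientations are given as a 3x3 rotation matrix whose columns are the frame's x, y, z axes.
In Python, from workcell import telemetry, get_image, camera_model, finish_job, env gives the robot as it stands.
- The arm moves only by the tool arm_command, never from a script. Its argument "commands" is a list of rows, each a list of 3 entries, a list of its own where there are three numbers: the opening, from 0 (shut) to 1 (fully open), then the shift along the tool's x, y, z in m, then the turn about the tool's z in degrees. A call has 1 to 10 rows; each row shifts and turns the commanded pose from where the row before left it, along the tool's axes as they then stand; what a row does not reach is not made up. A row lasts 1/8 s, in which the tool goes at most 62.5 mm and 10.7 degrees, less where a joint would pass 70% of its speed; a pose out of reach is approached as far as the arm can. A call with a gripper value outside its range is refused whole. The fingers move at their own pace and stop on an object; the grip force is fixed at half the most. Time passes only in rows, so rows that do not move let the fingers close. It gives the time, the measured TCP pose, the force, the opening and the grip force at its end, in the units of the state.
- telemetry.get_state(): the state, without advancing time (a new reading comes with each control period).
- get_image(name): name is "scene" or "top" or "wrist"; returns the picture (400x640x3 uint8, red, green, blue); there is no depth.
- camera_model(name): a dict with "mtx" (3x3 intrinsics, pixels), "world_to_cam" (4x4, takes a point from world to camera coordinates). Camera axes: x right, y up, looking along -z (the intrinsics and any distortion apply to the point x, -y, -z); pixel columns grow to the right and rows downward; lengths in m; the calibration is good to about 2 mm. A picture is of the moment at which its call begins: read the wrist's pose just before it. camera_model takes no time and is no camera call; for the wrist camera it gives the pose at the moment of the call.
- finish_job(): hands the job in; it is judged then, once.
The state is a dict: "t": time; "joint_positions": joint angles; "qvel": joint speeds; "joint_torque": joint torques, N m; "eef_pos": TCP position; "tool_rot": TCP orientation; "force": force on the tool from outside, world axes, zero at the start; "torque": the same for the moment, N m; "gripper_width": opening from 0.0 (shut) to 1.0 (fully open); "finger_force": force on a finger pad.
Only numpy, scipy, OpenCV 4.12 (cv2) and the standard library are available. Lean on these libraries where they do the work, as an engineer would, in place of code of your own. Each camera call takes 0.05 s, during which the arm holds its last target. There are 200 camera calls.

## Working session

There is one attempt and no reset: what is moved stays moved. The work goes in short steps, Python scripts to look and compute and a tool call to move; the robot and the scene stay as the last step left them, time stands still between calls to the robot, and variables do not carry over. Pictures are saved under pics/ and viewed, at most 10 in all, crops included, and the job is handed in when it is done.

Besides the shell and the picture viewer there is one more tool, called after ">>>" as name(argument=value, ...), one argument or row to a line, values as JSON. arm_command: Moves the arm, as the interface text tells. Its arguments: {"type":"object","properties":{"commands":{"type":"array"}},"required":["commands"]}

```bash
mkdir -p pics; ls; python3 - <<'E'
from workcell import telemetry, get_image, camera_model, env
import cv2
s=telemetry.get_state();print(s['t'],s['eef_pos'],s['tool_rot'],s['gripper_width'],env.tip_extent)
for n in('scene','top'):
    cv2.imwrite(f'pics/{n}0.png',get_image(n)[:,:,::-1]);m=camera_model(n);print(n,m)
E
```

```text
pics
0.0 [ 0.20239626 -0.61703175  0.19196502] [[ 9.50231405e-01  3.11544842e-01 -2.98366873e-04]
 [ 3.11544835e-01 -9.50229568e-01  1.89318027e-03]
 [ 3.06293525e-04 -1.89191401e-03 -9.99998163e-01]] 1.0025945067484834 0.017
scene {'mtx': array([[512.29287121,   0.        , 319.51665696],
       [  0.        , 512.29287121, 198.19869713],
       [  0.        ,   0.        ,   1.        ]]), 'world_to_cam': array([[-0.47839402, -0.87814403, -0.00148947,  0.18222608],
       [ 0.64794387, -0.35412974,  0.6743596 , -0.44224481],
       [-0.59271232,  0.32164451,  0.7384016 , -1.33773478],
       [ 0.        ,  0.        ,  0.        ,  1.        ]])}
top {'mtx': array([[471.53462076,   0.        , 323.07463793],
       [  0.        , 471.53462076, 194.89587582],
       [  0.        ,   0.        ,   1.        ]]), 'world_to_cam': array([[-2.40893830e-02, -9.99703146e-01, -3.64989215e-03,
        -3.33810181e-02],
       [ 9.83170569e-01, -2.43520497e-02,  1.81059687e-01,
        -5.23418527e-01],
       [-1.81094821e-01,  7.73149612e-04,  9.83465336e-01,
        -1.29623122e+00],
       [ 0.00000000e+00,  0.00000000e+00,  0.00000000e+00,
         1.00000000e+00]])}
```

View pics/top0.png

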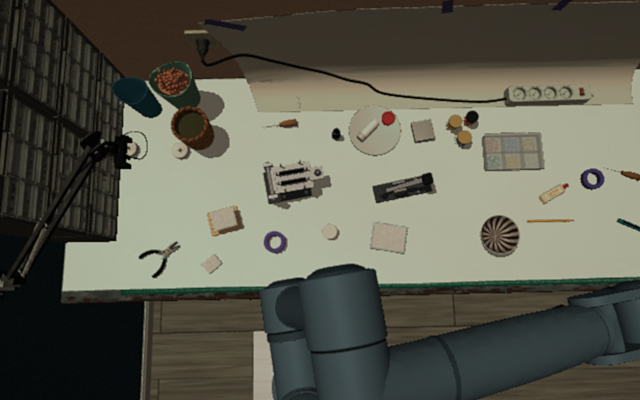

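View pics/scene0.png

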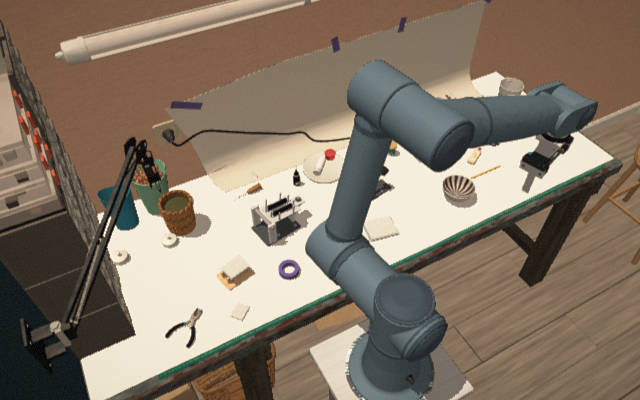

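The top view shows the plate on its rest at about (225,220). The stand is at (290,180) with the boss to its right at (319,173), and the black jack is at (405,187). I'll enlarge that area.

```bash
python3 - <<'E'
import cv2
a=cv2.imread('pics/top0.png');b=cv2.imread('pics/scene0.png')
c=cv2.resize(a[145:245,195:335],None,fx=5.7,fy=5.7,interpolation=cv2.INTER_CUBIC)
cv2.imwrite('pics/c1.png',c)
c=cv2.resize(a[160:215,360:450],None,fx=8,fy=8,interpolation=cv2.INTER_CUBIC)
cv2.imwrite('pics/c2.png',c)
E
```

```text
(no output)
```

View pics/c1.png

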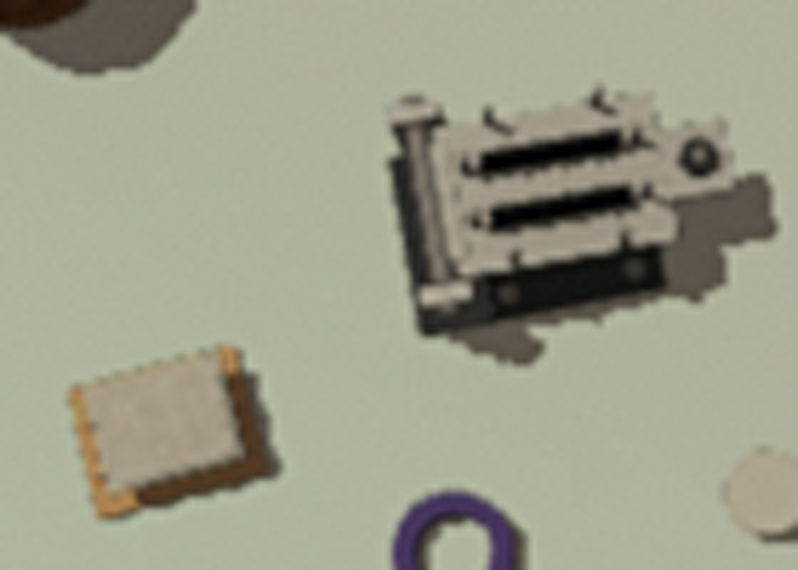

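View pics/c2.png

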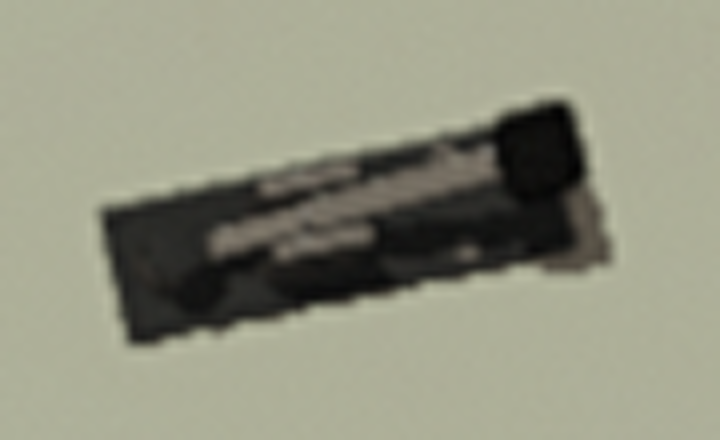

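The crops show the plate with its long side along the image horizontal and the stand with its hinge at the left and boss at (700,157). The jack's paddle is at the right, its saddle end at the left, and its cheeks at (310,177) and (325,240).

```bash
cat > h.py <<'E'
import numpy as np, cv2
from workcell import telemetry, get_image, camera_model, env
def ray(m,uv):
    R=m['world_to_cam'][:3,:3];t=m['world_to_cam'][:3,3];K=m['mtx']
    p=np.linalg.inv(K)@[uv[0],uv[1],1]
    return -R.T@t, R.T@np.array([p[0],-p[1],-p[2]])
def at(m,uv,z):
    c,d=ray(m,uv);return c+d*(z-c[2])/d[2]
def proj(m,P):
    q=np.c_[np.atleast_2d(P),np.ones(len(np.atleast_2d(P)))]@m['world_to_cam'].T
    p=np.c_[q[:,0],-q[:,1],-q[:,2]]@m['mtx'].T
    return p[:,:2]/p[:,2:]
def ang(a,b): return np.degrees(np.arctan2(b[1]-a[1],b[0]-a[0]))
def snap(name):
    # wrist pose + model just before the picture
    m=camera_model('wrist');s=telemetry.get_state();im=get_image('wrist')
    cv2.imwrite(f'pics/{name}.png',im[:,:,::-1]);np.savez(f'pics/{name}.npz',p=s['eef_pos'],R=s['tool_rot'],**m)
    return m,s
E
python3 - <<'E'
from h import *
np.set_printoptions(precision=4,suppress=True)
m=camera_model('top')
f=lambda x,y,k,o,z:at(m,((x+.5)/k-.5+o[0],(y+.5)/k-.5+o[1]),z)
A=(195,145);B=(360,160)
pl=np.array([f(x,y,5.7,A,.038) for x,y in((85,388),(222,350),(243,460),(108,495))]);print('plate',pl.mean(0),ang(pl[1],pl[0]),ang(pl[2],pl[3]),np.linalg.norm(pl-np.roll(pl,1,0),axis=1))
bo=f(700,157,5.7,A,.07);print('boss',bo)
r=[f(*q,5.7,A,.097) for q in((483,165),(620,142),(494,220),(632,195))];print('seat',np.mean(r,0),ang(r[1],r[0]),ang(r[3],r[2]), ang(bo,np.mean(r,0)))
b=[f(*q,8,B,z) for q,z in(((103,208),.008),((133,343),.008),((310,177),.06),((325,240),.06),((540,148),.088))];print(np.array(b),ang(b[4],b[2]/2+b[3]/2),ang(b[1],b[0]))
print(camera_model('wrist')['mtx'],np.array(telemetry.get_state()['eef_pos']))
mw=camera_model('wrist');s=telemetry.get_state();c,_=ray(mw,(0,0));print(np.array(s['tool_rot']).T@(c-s['eef_pos']), np.array(s['tool_rot']).T@ray(mw,(320,200))[1],np.array(s['tool_rot']).T@mw['world_to_cam'][:3,:3].T)
E
```

```text
plate [0.4621 0.239  0.038 ] 104.40897779912363 103.31040652862744 [0.0555 0.0706 0.0568 0.0688]
boss [ 0.5842 -0.0317  0.07  ]
seat [0.5679 0.0375 0.097 ] 98.36422034098392 99.08827587757871 103.238288424255
[[ 0.5541 -0.1922  0.008 ]
 [ 0.5035 -0.201   0.008 ]
 [ 0.553  -0.2604  0.06  ]
 [ 0.5301 -0.2645  0.06  ]
 [ 0.5554 -0.3362  0.088 ]] 100.66068186089723 9.857534256317514
[[317.0154   0.     320.7322]
 [  0.     317.0154 198.2475]
 [  0.       0.       1.    ]] [ 0.2024 -0.6171  0.1921]
[ 0.0792  0.0004 -0.1919] [-0.2753 -0.0031  0.9614] [[ 0.      0.9629  0.27  ]
 [ 1.     -0.0002  0.0008]
 [ 0.0008  0.27   -0.9629]]
```

```bash
cat >> h.py <<'E'
def plan(goal,az,n,o):
    "n equal rows from the measured pose to goal with tool x at azimuth az (tool pointing down)"
    s=telemetry.get_state();p=np.array(s['eef_pos']);R=np.array(s['tool_rot'])
    a0=np.degrees(np.arctan2(R[1,0],R[0,0]));d=(np.array(goal)-p)/n;da=((az-a0+180)%360-180)/n
    rows=[]
    for k in range(n):
        a=np.radians(a0+k*da);c,q=np.cos(a),np.sin(a)
        rows.append([o,[round(c*d[0]+q*d[1],4),round(q*d[0]-c*d[1],4),round(-d[2],4)],round(-da,2)])
    print(str(rows))
E
python3 - <<'E'
from h import *
plan((.48,-.25,.19),60,9,1)
E
```

```text
[[1, [np.float64(0.042), np.float64(-0.0292), np.float64(0.0002)], np.float64(-4.65)], [1, [np.float64(0.0442), np.float64(-0.0257), np.float64(0.0002)], np.float64(-4.65)], [1, [np.float64(0.0462), np.float64(-0.022), np.float64(0.0002)], np.float64(-4.65)], [1, [np.float64(0.0478), np.float64(-0.0182), np.float64(0.0002)], np.float64(-4.65)], [1, [np.float64(0.0491), np.float64(-0.0142), np.float64(0.0002)], np.float64(-4.65)], [1, [np.float64(0.0501), np.float64(-0.0102), np.float64(0.0002)], np.float64(-4.65)], [1, [np.float64(0.0508), np.float64(-0.0061), np.float64(0.0002)], np.float64(-4.65)], [1, [np.float64(0.0511), np.float64(-0.002), np.float64(0.0002)], np.float64(-4.65)], [1, [np.float64(0.0511), np.float64(0.0022), np.float64(0.0002)], np.float64(-4.65)]]
```

>>> arm_command(
  commands=[
    [1, [0.042, -0.029, 0], -4.65],
    [1, [0.044, -0.026, 0], -4.65],
    [1, [0.046, -0.022, 0], -4.65],
    [1, [0.048, -0.018, 0], -4.65],
    [1, [0.049, -0.014, 0], -4.65],
    [1, [0.05, -0.01, 0], -4.65],
    [1, [0.051, -0.006, 0], -4.65],
    [1, [0.051, -0.002, 0], -4.65],
    [1, [0.051, 0.002, 0], -4.65],
  ],
)

```text
t: 1.23
eef_pos: [0.4805, -0.2493, 0.1927]
tool_rot: [[0.498, 0.867, -0.0], [0.867, -0.498, 0.0], [0.0, -0.0, -1.0]]
force: [1.2, 0.3, -0.3]
gripper_width: 0.998
finger_force: 0.0
```

```bash
sed -i 's/round(\([^)]*\),4)/float(round(\1,4))/g; s/round(-da,2)/float(round(-da,2))/' h.py; python3 - <<'E'
from h import *
plan((.462,.239,.15),103.9,10,1)
E
```

```text
[[1, [0.0414, -0.0259, 0.0043], -4.37], [1, [0.0433, -0.0227, 0.0043], -4.37], [1, [0.0449, -0.0193, 0.0043], -4.37], [1, [0.0462, -0.0158, 0.0043], -4.37], [1, [0.0473, -0.0122, 0.0043], -4.37], [1, [0.0481, -0.0086, 0.0043], -4.37], [1, [0.0486, -0.0049, 0.0043], -4.37], [1, [0.0489, -0.0012, 0.0043], -4.37], [1, [0.0488, 0.0025, 0.0043], -4.37], [1, [0.0485, 0.0063, 0.0043], -4.37]]
```

>>> arm_command(
  commands=[
    [1, [0.0414, -0.026, 0], -4.37],
    [1, [0.0433, -0.0227, 0], -4.37],
    [1, [0.045, -0.0193, 0], -4.37],
    [1, [0.0462, -0.0158, 0], -4.37],
    [1, [0.0473, -0.0122, 0], -4.37],
    [1, [0.048, -0.0086, 0], -4.37],
    [1, [0.0486, -0.005, 0.01], -4.37],
    [1, [0.0489, -0.001, 0.01], -4.37],
    [1, [0.0488, 0.0025, 0.01], -4.37],
    [1, [0.0485, 0.0063, 0.01], -4.37],
  ],
)

```text
t: 2.48
eef_pos: [0.4624, 0.239, 0.1525]
tool_rot: [[-0.239, 0.971, -0.0], [0.971, 0.239, -0.0], [-0.0, -0.0, -1.0]]
force: [-0.1, 0.7, -0.1]
gripper_width: 1.001
finger_force: 0.0
```

>>> arm_command(
  commands=[
    [1, [0, 0, 0], 0],
  ],
)

```text
t: 2.6
eef_pos: [0.4614, 0.2395, 0.1517]
tool_rot: [[-0.241, 0.97, -0.003], [0.97, 0.241, -0.001], [0.0, -0.003, -1.0]]
force: [-0.2, 0.0, 0.4]
gripper_width: 0.997
finger_force: 0.0
```

```bash
python3 - <<'E'
from h import *
m,s=snap('w1');print(s['eef_pos'],s['tool_rot'])
c=cv2.imread('pics/w1.png');cv2.imwrite('pics/w1b.png',cv2.resize(c,(800,500),interpolation=cv2.INTER_CUBIC))
E
```

```text
[0.46138605 0.23952404 0.15167227] [[-2.41293182e-01  9.70448501e-01 -2.70305475e-03]
 [ 9.70452256e-01  2.41292633e-01 -5.32004715e-04]
 [ 1.35944021e-04 -2.75155469e-03 -9.99996205e-01]]
```

View pics/w1b.png

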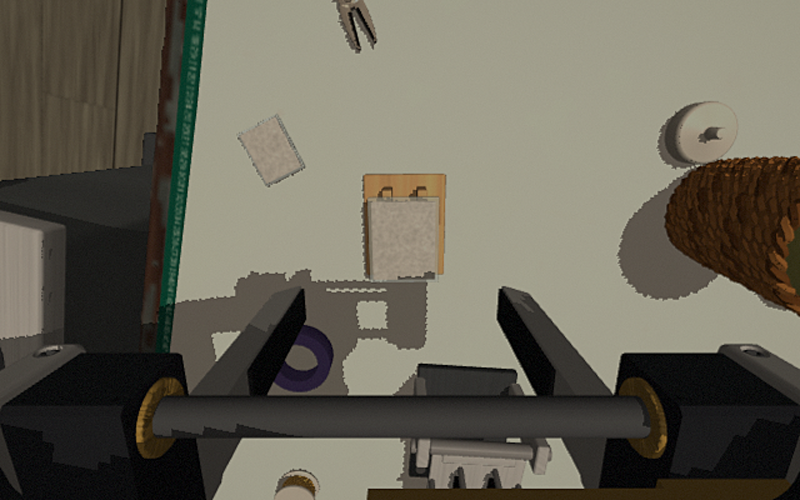

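The wrist view shows the plate with corners near (370,198), (440,198), (438,280) and (370,280), square to the tool. The stand is at the bottom.

```bash
python3 - <<'E'
from h import *
np.set_printoptions(precision=4,suppress=True)
d=np.load('pics/w1.npz');m={k:d[k] for k in('mtx','world_to_cam')}
# edge refinement on the grey image: sample profiles
im=cv2.cvtColor(cv2.imread('pics/w1.png'),cv2.COLOR_BGR2GRAY).astype(float)
print('cols v=190',im[186:206,290:358].mean(0).round().astype(int))
print('cols v=170',im[164:178,290:358].mean(0).round().astype(int))
print('cols v=212',im[206:218,290:358].mean(0).round().astype(int))
print('rows',im[150:232,305:340].mean(1).round().astype(int))
P=[at(m,(x*.8,y*.8),.038) for x,y in((370,198),(440,198),(438,280),(370,280))]
P=np.array(P);print(P,P.mean(0),np.linalg.norm(P-np.roll(P,1,0),axis=1),ang(P[3],P[0]),ang(P[2],P[1]))
E
```

```text
cols v=190 [130  92  65  63  57  99 113 119 143 146 146 146 144 144 143 142 142 145
 147 146 147 146 143 144 145 144 145 145 145 145 147 148 148 146 145 144
 145 146 145 144 143 143 145 149 148 146 144 146 148 148 149 148 147 147
 148 148 147 148 141 139 135 131 131 133 129 126 156 160]
cols v=170 [ 96  65  62  61  92 113 113 141 145 144 148 150 150 149 145 144 145 144
 144 146 147 147 147 148 145 145 146 146 146 143 143 144 145 146 146 146
 148 148 146 147 147 147 148 148 148 150 148 146 146 147 147 146 145 145
 144 145 148 149 143 140 140 110 121 132 134 114 153 160]
cols v=212 [162 122  76  60  64  66 111 111 134 147 148 148 145 143 143 143 145 145
 145 144 141 143 144 143 144 144 144 145 145 145 146 147 146 145 147 147
 147 147 146 144 145 146 148 149 148 146 144 144 143 143 143 145 140 139
 139 147 148 146 141 143 126 128 131 130 122 155 160 158]
rows [ 98  99 108 121 119 115 109 102 128 125 120 131 148 145 145 144 143 145
 145 146 148 148 147 147 147 148 147 146 147 147 148 148 146 145 145 145
 146 145 145 145 145 144 144 145 145 144 146 147 148 148 147 147 146 145
 144 143 143 144 144 147 148 146 144 144 145 146 147 144 144 147 144 114
  99 112 126 111  82  85  86  86  88  95]
[[0.4305 0.2657 0.038 ]
 [0.4831 0.2788 0.038 ]
 [0.4995 0.2135 0.038 ]
 [0.4454 0.2    0.038 ]] [0.4646 0.2395 0.038 ] [0.0674 0.0541 0.0674 0.0557] 102.76038650265549 104.08795325200094
```

```bash
python3 - <<'E'
from h import *
d=np.load('pics/w1.npz');m={k:d[k] for k in('mtx','world_to_cam')}
a,b,e=[at(m,q,.039) for q in((322.4,161.3),(322.9,221),(322.7,191))]
print(a,b,(a+b)/2,ang(b,a),np.linalg.norm(a-b))
c=(a+b)/2; plan((c[0],c[1],.038),103.7,4,1)
E
```

```text
[0.45594431 0.26929495 0.039     ] [0.47126394 0.21014496 0.039     ] [0.46360412 0.23971995 0.039     ] 104.52033828490266 0.061101661333490126
[[1, [0.0003, 0.0005, 0.0285], 0.03], [1, [0.0003, 0.0005, 0.0285], 0.03], [1, [0.0003, 0.0005, 0.0285], 0.03], [1, [0.0003, 0.0005, 0.0285], 0.03]]
```

>>> arm_command(
  commands=[
    [1, [0.0005, 0.0005, 0.0285], 0],
    [1, [0, 0.0005, 0.0285], 0],
    [1, [0, 0.0005, 0.0285], 0],
    [1, [0, 0.0005, 0.028], 0],
    [1, [0, 0, 0], 0],
    [0.5, [0, 0, 0], 0],
    [0.5, [0, 0, 0], 0],
    [0.5, [0, 0, 0], 0],
    [0.5, [0, 0, 0], 0],
  ],
)

```text
t: 3.78
eef_pos: [0.4651, 0.2385, 0.0401]
tool_rot: [[-0.237, 0.972, 0.001], [0.972, 0.237, 0.0], [0.0, 0.001, -1.0]]
force: [-0.8, -0.1, 1.6]
gripper_width: 0.614
finger_force: 0.0
```

>>> arm_command(
  commands=[
    [0.5, [0, 0, 0], 0],
    [0.5, [0, 0, 0], 0],
    [0.5, [0, 0, -0.02], 0],
    [0.5, [0, 0, -0.03], 0],
    [0.5, [0, 0, -0.05], 0],
    [0.5, [0, 0, -0.05], 0],
    [0.5, [0, 0, 0], 0],
  ],
)

```text
t: 4.65
eef_pos: [0.4676, 0.2393, 0.1945]
tool_rot: [[-0.237, 0.971, 0.009], [0.972, 0.237, 0.002], [0.0, 0.009, -1.0]]
force: [0.7, -0.6, -0.2]
gripper_width: 0.496
finger_force: 0.0
```

```bash
python3 - <<'E'
from h import *
m,s=snap('w2');print(s['eef_pos'],s['gripper_width'],s['finger_force'])
c=cv2.imread('pics/w2.png');cv2.imwrite('pics/w2b.png',cv2.resize(c,(800,500),interpolation=cv2.INTER_CUBIC))
E
```

```text
[0.46760114 0.23925609 0.19452966] 0.4960232115567637 0.0
```

View pics/w2b.png

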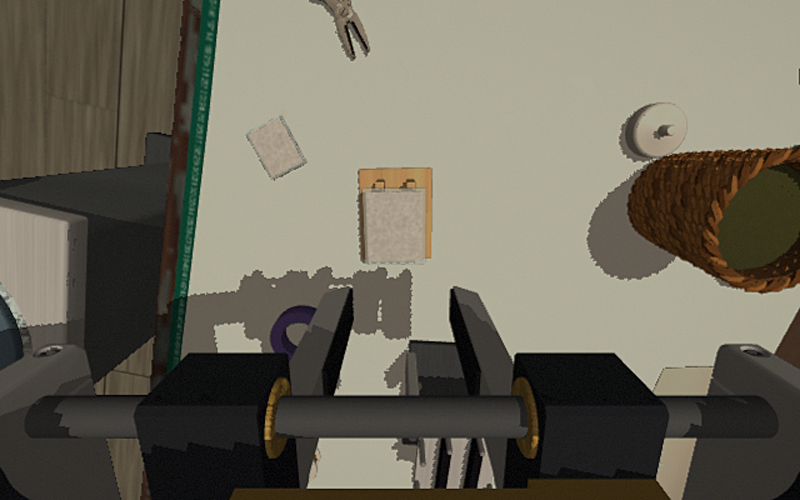

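The plate is still on its rest at about (395,227), and the fingers closed empty. I'll check the height by triangulating.

```bash
python3 - <<'E'
from h import *
np.set_printoptions(precision=4,suppress=True)
M=[]
for n in('w1','w2'):
    d=np.load(f'pics/{n}.npz');M.append({k:d[k] for k in('mtx','world_to_cam')})
im=cv2.cvtColor(cv2.imread('pics/w2.png'),cv2.COLOR_BGR2GRAY).astype(float)
print('cols',im[165:200,282:350].mean(0).round().astype(int));print('rows',im[140:220,298:330].mean(1).round().astype(int))
for n,m in(('top',camera_model('top')),('w1',M[0]),('w2',M[1])): print(n,[at(m,{'top':((163.5)/5.7+195,(423)/5.7+145),'w1':(322.7,191),'w2':(316,181.6)}[n],z) for z in(.0,.02,.038,.06)])
c1,d1=ray(M[0],(322.7,191.2));c2,d2=ray(M[1],(316,181.6))
s=np.linalg.lstsq(np.c_[d1,-d2],c2-c1,rcond=None)[0];print(c1+d1*s[0],c2+d2*s[1])
print(proj(M[0],np.load('pics/w1.npz')['p']),proj(M[1],np.load('pics/w2.npz')['p']))
E
```

```text
cols [172 172 173 176 163 116  79  68  69 104 123 140 157 159 160 159 157 157
 156 157 159 159 159 158 156 156 158 158 157 158 160 160 159 159 160 159
 159 160 159 157 157 158 160 162 160 159 159 160 160 160 159 159 159 160
 161 162 154 155 136 138 142 145 140 151 171 173 173 172]
rows [140 141 140 127 109 118 135 129 129 117 107 140 134 137 161 158 158 158
 157 157 158 160 161 160 159 160 161 160 159 160 161 160 159 158 157 158
 158 157 158 158 157 157 158 157 157 159 160 160 160 160 160 158 156 155
 156 157 159 161 158 157 157 158 160 157 157 159 160 160 156 145 149 159
 176 170 156 146 134 126 122 118]
top [array([0.4661, 0.2464, 0.    ]), array([0.4633, 0.2422, 0.02  ]), array([0.4609, 0.2383, 0.038 ]), array([0.4579, 0.2337, 0.06  ])]
w1 [array([0.4659, 0.231 , 0.    ]), array([0.4646, 0.236 , 0.02  ]), array([0.4635, 0.2404, 0.038 ]), array([0.4621, 0.2458, 0.06  ])]
w2 [array([0.4661, 0.2305, 0.    ]), array([0.4652, 0.2349, 0.02  ]), array([0.4643, 0.2388, 0.038 ]), array([0.4633, 0.2436, 0.06  ])]
[ 0.4666  0.2284 -0.0099] [ 0.4666  0.2284 -0.0099]
[[319.7555 234.727 ]] [[319.7559 234.699 ]]
```

```bash
python3 - <<'E'
from h import *
plan((.4638,.2393,.035),103.9,5,1)
E
```

```text
[[1, [0.0002, -0.0004, 0.0313], -0.04], [1, [0.0002, -0.0004, 0.0313], -0.04], [1, [0.0002, -0.0004, 0.0313], -0.04], [1, [0.0002, -0.0004, 0.0313], -0.04], [1, [0.0002, -0.0004, 0.0313], -0.04]]
```

>>> arm_command(
  commands=[
    [1, [0, 0, 0], 0],
    [1, [0, -0.001, 0], 0],
    [1, [0, -0.001, 0], 0],
    [1, [0, 0, 0.03], 0],
    [1, [0, 0, 0.03], 0],
    [1, [0, 0, 0.03], 0],
    [1, [0, 0, 0.03], 0],
    [1, [0.001, 0, 0.035], 0],
    [1, [0, 0, 0], 0],
    [1, [0, 0, 0], 0],
  ],
)

```text
t: 5.95
eef_pos: [0.4633, 0.2391, 0.0356]
tool_rot: [[-0.237, 0.972, 0.001], [0.972, 0.237, 0.0], [0.0, 0.001, -1.0]]
force: [1.0, 0.0, 1.0]
gripper_width: 0.999
finger_force: 0.0
```

>>> arm_command(
  commands=[
    [0, [0, 0, 0], 0],
    [0, [0, 0, 0], 0],
    [0, [0, 0, 0], 0],
    [0, [0, 0, 0], 0],
    [0, [0, 0, 0], 0],
    [0, [0, 0, 0], 0],
    [0, [0, 0, 0], 0],
  ],
)

```text
t: 6.82
eef_pos: [0.4625, 0.2389, 0.0345]
tool_rot: [[-0.237, 0.972, -0.0], [0.972, 0.237, -0.0], [-0.0, -0.0, -1.0]]
force: [0.4, -0.9, 0.9]
gripper_width: 0.29
finger_force: 0.0
```

```bash
python3 - <<'E'
from h import *
m,s=snap('w3');print(s['eef_pos'],s['gripper_width'],s['finger_force'])
a=cv2.imread('pics/w3.png');t=get_image('top')[:,:,::-1];c=get_image('scene')[:,:,::-1]
cv2.imwrite('pics/t3.png',t);cv2.imwrite('pics/s3.png',c)
r=lambda x:cv2.resize(x,(400,300),interpolation=cv2.INTER_CUBIC)
out=np.vstack([np.hstack([r(a[100:400,120:520]),r(t[185:260,180:280])]),np.hstack([r(c[225:300,190:290]),r(t[145:220,245:345])])])
cv2.imwrite('pics/w3b.png',out)
E
```

```text
[0.46252419 0.23887209 0.03451667] 0.29027530586751127 0.0
```

View pics/w3b.png

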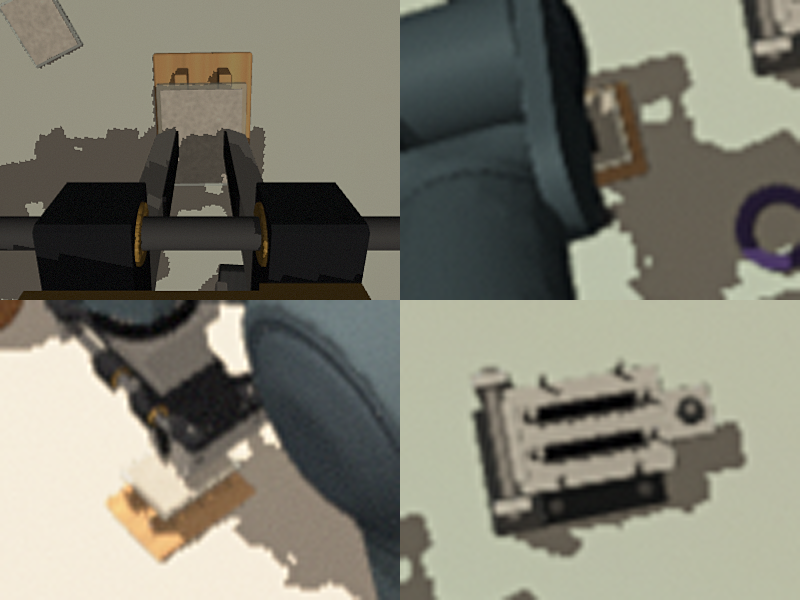

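The fingers are above the film and closed empty, so the tips end higher than the stated extent implies. The tip gap in the wrist view gives a depth of about 0.19 m instead of 0.22 m. I'll raise, open, and descend in small steps while watching the force.

>>> arm_command(
  commands=[
    [0.3, [0, 0, -0.02], 0],
    [1, [0, 0, -0.01], 0],
    [1, [0, 0, 0], 0],
    [1, [0, 0, 0], 0],
    [1, [0, 0, 0], 0],
    [1, [0, 0, 0], 0],
    [1, [0, 0, 0], 0],
    [1, [0, 0, 0], 0],
    [1, [0, 0, 0.02], 0],
    [1, [0, 0, 0.01], 0],
  ],
)

```text
t: 8.22
eef_pos: [0.462, 0.2388, 0.0337]
tool_rot: [[-0.237, 0.972, -0.001], [0.972, 0.237, -0.0], [-0.0, -0.001, -1.0]]
force: [-0.2, 0.5, -0.1]
gripper_width: 1.0
finger_force: 0.0
```

```bash
python3 - <<'E'
from h import *
m,s=snap('w4');print(s['eef_pos'],s['gripper_width'])
# dark-pad inner edges per row
g=cv2.cvtColor(cv2.imread('pics/w4.png'),cv2.COLOR_BGR2GRAY).astype(int)
a=cv2.imread('pics/w4.png')[130:330,160:480]
cv2.imwrite('pics/w4b.png',cv2.resize(a,(800,500),interpolation=cv2.INTER_CUBIC))
print([ (x,z,proj(m,np.array(s['eef_pos'])+np.array(s['tool_rot'])@[x,y,z]).round(0).tolist()) for x in(-.008,.008) for z in(.017,0,-.013) for y in(.047,)])
E
```

```text
[0.46201406 0.23875007 0.0336686 ] 1.0000763961042147
[(-0.008, 0.017, [[386.0, 236.0]]), (-0.008, 0, [[391.0, 246.0]]), (-0.008, -0.013, [[396.0, 255.0]]), (0.008, 0.017, [[388.0, 215.0]]), (0.008, 0, [[393.0, 223.0]]), (0.008, -0.013, [[398.0, 231.0]])]
```

View pics/w4b.png

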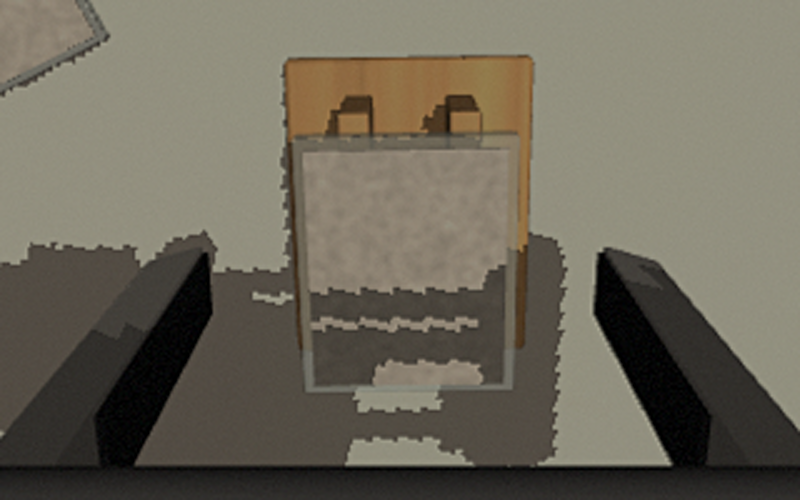

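The finger-end corners, at crop (598,250) and (595,315), project exactly to tool z = -13 mm. So the tips really lie 30 mm behind where they were stated to be, and I will command 30 mm lower everywhere.

>>> arm_command(
  commands=[
    [1, [0.001, 0.001, 0.008], 0],
    [1, [0, 0, 0.008], 0],
    [1, [0, 0, 0.008], 0],
    [1, [0, 0, 0], 0],
  ],
)

```text
t: 8.78
eef_pos: [0.4627, 0.2399, 0.0098]
tool_rot: [[-0.237, 0.972, -0.001], [0.972, 0.237, -0.0], [-0.0, -0.002, -1.0]]
force: [-0.2, 0.5, -0.9]
gripper_width: 0.997
finger_force: 0.0
```

>>> arm_command(
  commands=[
    [0, [0, 0, 0], 0],
    [0, [0, 0, 0], 0],
    [0, [0, 0, 0], 0],
    [0, [0, 0, 0], 0],
    [0, [0, 0, 0], 0],
    [0, [0, 0, 0], 0],
    [0, [0, 0, 0], 0],
  ],
)

```text
t: 9.65
eef_pos: [0.4634, 0.2401, 0.0107]
tool_rot: [[-0.237, 0.972, 0.0], [0.972, 0.237, 0.0], [0.0, 0.0, -1.0]]
force: [-0.4, -0.6, 1.8]
gripper_width: 0.592
finger_force: 30.0
```

>>> arm_command(
  commands=[
    [0, [0, 0, -0.02], 0],
    [0, [0, 0, -0.04], 0],
    [0, [0, 0, -0.05], 0],
    [0, [0, 0, -0.05], 0],
    [0, [0, 0, -0.05], 0],
    [0, [0, 0, -0.03], 0],
    [0, [0, 0, 0], 0],
  ],
)

```text
t: 10.52
eef_pos: [0.4646, 0.2405, 0.2529]
tool_rot: [[-0.237, 0.972, 0.005], [0.972, 0.237, 0.001], [0.0, 0.005, -1.0]]
force: [0.0, 0.1, -0.9]
gripper_width: 0.593
finger_force: 30.0
```

```bash
python3 - <<'E'
from h import *
s=telemetry.get_state();print(s['gripper_width'],s['finger_force'])
plan((.573,.005,.25),99.5,7,0)
E
```

```text
0.5928180472587127 29.983440041542053
[[0, [-0.0364, 0.0071, 0.0004], 0.6], [0, [-0.0363, 0.0074, 0.0004], 0.6], [0, [-0.0362, 0.0078, 0.0004], 0.6], [0, [-0.0361, 0.0082, 0.0004], 0.6], [0, [-0.036, 0.0086, 0.0004], 0.6], [0, [-0.0359, 0.009, 0.0004], 0.6], [0, [-0.0358, 0.0093, 0.0004], 0.6]]
```

>>> arm_command(
  commands=[
    [0, [-0.0364, 0.0071, 0], 0.6],
    [0, [-0.0363, 0.0074, 0], 0.6],
    [0, [-0.0362, 0.0078, 0], 0.6],
    [0, [-0.0361, 0.0082, 0], 0.6],
    [0, [-0.036, 0.0086, 0], 0.6],
    [0, [-0.036, 0.009, 0], 0.6],
    [0, [-0.036, 0.0093, 0], 0.6],
    [0, [0, 0, 0], 0],
    [0, [0, 0, 0], 0],
  ],
)

```text
t: 11.65
eef_pos: [0.5706, 0.0049, 0.2486]
tool_rot: [[-0.165, 0.986, -0.003], [0.986, 0.165, 0.001], [0.001, -0.003, -1.0]]
force: [-0.6, 0.0, -0.5]
gripper_width: 0.593
finger_force: 30.0
```

```bash
python3 - <<'E'
from h import *
m,s=snap('w5');print(s['eef_pos'],s['finger_force'])
print(proj(m,[[.568,.0375,.097],[.584,-.032,.07]]))
a=cv2.imread('pics/w5.png')[100:300,200:440]
cv2.imwrite('pics/w5b.png',cv2.resize(a,(720,600),interpolation=cv2.INTER_CUBIC))
E
```

```text
[0.57064846 0.00494391 0.24859517] 29.983501732349396
[[323.14343651 153.70990282]
 [326.44749338 208.98524953]]
```

View pics/w5b.png

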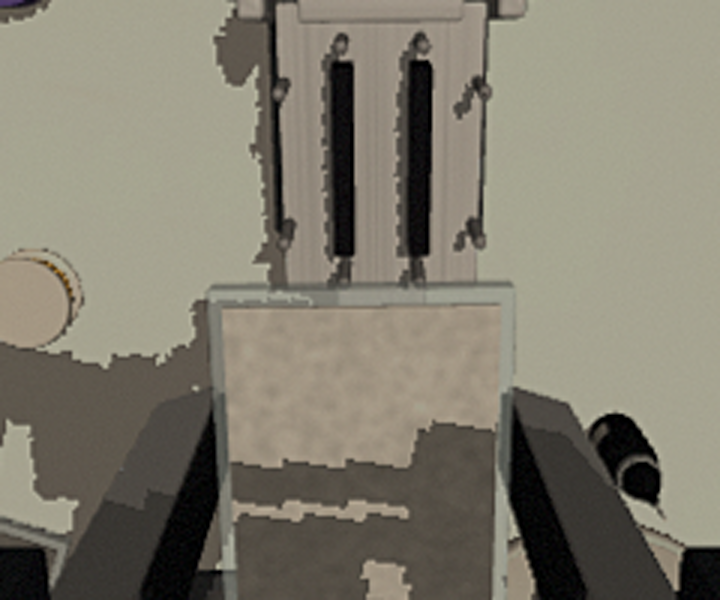

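The bed's rails are clear and parallel to the tool: far ends at (333..432,61), near ends at (335..430,255). The plate is held centred between the fingers at x≈363.

```bash
python3 - <<'E'
from h import *
np.set_printoptions(precision=4,suppress=True)
d=np.load('pics/w5.npz');m={k:d[k] for k in('mtx','world_to_cam')}
f=lambda x,y,z:at(m,(200+(x+.5)/3-.5,100+(y+.5)/3-.5),z)
a=f(382.5,61,.1007);b=f(382.5,255,.0935);S=(a+b)/2
print(a,b,S,np.linalg.norm(a-b),ang(b,a),[ang(f(p,255,.0935),f(q,61,.1007)) for p,q in((335,333),(430,432),(355,354),(408,410))])
print('w',np.linalg.norm(f(333,61,.1007)-f(432,61,.1007)),np.linalg.norm(f(335,255,.0935)-f(430,255,.0935)))
R=d['R'];print('tool az',ang((0,0),R[:2,0]))
# held plate far edge (z underside=.2486+.0213, top +6)
e=f(362.5,285,d['p'][2]+.0213+.006);print('plate far edge mid in tool',R.T@(e-d['p']))
m=camera_model('top')
print('boss top',at(m,(195+(700.5)/5.7-.5,145+157.5/5.7-.5),.070),[at(m,(245+(x+.5)/4-.5,145+(y-300+.5)/4-.5),.07) for x,y in((690,410),)])
E
```

```text
[0.5662 0.0732 0.1007] [0.5784 0.0036 0.0935] [0.5723 0.0384 0.0971] 0.0711078070423234 99.91321048703162 [np.float64(99.42923386727294), np.float64(100.39706803069625), np.float64(99.58862933284503), np.float64(99.91260884572966)]
w 0.03436376848123025 0.03555864047671259
tool az 99.50955414030885
plate far edge mid in tool [ 0.0342  0.0005 -0.0273]
boss top [ 0.5842 -0.0317  0.07  ] [array([ 0.5772, -0.3133,  0.07  ])]
```

```bash
python3 - <<'E'
from h import *
plan((.572,.039,.095),99.8,5,0)
E
```

```text
[[0, [0.0066, 0.0014, 0.0308], -0.05], [0, [0.0066, 0.0014, 0.0308], -0.05], [0, [0.0066, 0.0014, 0.0308], -0.05], [0, [0.0066, 0.0014, 0.0308], -0.05], [0, [0.0066, 0.0014, 0.0308], -0.05]]
```

>>> arm_command(
  commands=[
    [0, [0.011, 0.002, 0.02], -0.1],
    [0, [0.011, 0.002, 0.02], -0.1],
    [0, [0.011, 0.002, 0.03], -0.1],
    [0, [0, 0.001, 0.03], 0],
    [0, [0, 0, 0.03], 0],
    [0, [0, 0, 0.024], 0],
    [0, [0, 0, 0], 0],
    [0, [0, 0, 0], 0],
  ],
)

```text
t: 12.7
eef_pos: [0.5732, 0.0386, 0.0969]
tool_rot: [[-0.171, 0.985, 0.001], [0.985, 0.171, 0.0], [-0.0, 0.0, -1.0]]
force: [0.9, -0.3, -0.5]
gripper_width: 0.592
finger_force: 30.0
```

```bash
python3 - <<'E'
from h import *
s=telemetry.get_state();print(s['eef_pos'],s['force'])
plan((.572,.039,.077),99.8,4,0)
E
```

```text
[0.57320981 0.03862987 0.0968611 ] [ 0.93792971 -0.28379184 -0.5292111 ]
[[0, [0.0001, -0.0003, 0.005], 0.01], [0, [0.0001, -0.0003, 0.005], 0.01], [0, [0.0001, -0.0003, 0.005], 0.01], [0, [0.0001, -0.0003, 0.005], 0.01]]
```

>>> arm_command(
  commands=[
    [0, [0, -0.0005, 0.005], 0],
    [0, [0, -0.0005, 0.005], 0],
    [0, [0, 0, 0.005], 0],
    [0, [0, 0, 0.004], 0],
    [0, [0, 0, 0], 0],
    [0, [0, 0, 0], 0],
  ],
)

```text
t: 13.45
eef_pos: [0.5721, 0.0377, 0.0779]
tool_rot: [[-0.17, 0.985, -0.0], [0.985, 0.17, -0.0], [-0.0, -0.0, -1.0]]
force: [-2.3, -1.1, 3.4]
gripper_width: 0.586
finger_force: 30.0
```

>>> arm_command(
  commands=[
    [0.8, [0, 0, 0], 0],
    [0.8, [0, 0, 0], 0],
    [0.8, [0, 0, 0], 0],
    [0.8, [0, 0, 0], 0],
    [0.8, [0, 0, -0.015], 0],
    [0.8, [0, 0, -0.03], 0],
    [0.8, [0, 0, -0.04], 0],
    [1, [0, 0, -0.05], 0],
    [1, [-0.01, 0, -0.04], 0],
    [1, [-0.02, 0, 0], 0],
  ],
)

```text
t: 14.7
eef_pos: [0.5796, 0.0079, 0.2581]
tool_rot: [[-0.172, 0.985, 0.009], [0.985, 0.172, -0.002], [-0.003, 0.009, -1.0]]
force: [-0.7, 0.1, 0.1]
gripper_width: 0.998
finger_force: 0.0
```

```bash
python3 - <<'E'
from h import *
m,s=snap('w6');print(s['eef_pos'],s['force'])
t=get_image('top')[:,:,::-1];cv2.imwrite('pics/t6.png',t)
r=lambda x:cv2.resize(x,(400,300),interpolation=cv2.INTER_CUBIC)
a=cv2.imread('pics/w6.png')
cv2.imwrite('pics/w6b.png',np.vstack([cv2.resize(a[60:210,220:420],(560,420),interpolation=cv2.INTER_CUBIC),cv2.resize(t[160:215,360:450],None,fx=3.27,fy=3.27,interpolation=cv2.INTER_CUBIC)[:180,:].__class__ and cv2.copyMakeBorder(cv2.resize(t[160:215,360:450],(294,180),interpolation=cv2.INTER_CUBIC),0,0,0,266,cv2.BORDER_CONSTANT)]))
E
```

```text
[0.57955531 0.0078764  0.2581429 ] [-0.709116    0.07667667  0.08929892]
```

View pics/w6b.png

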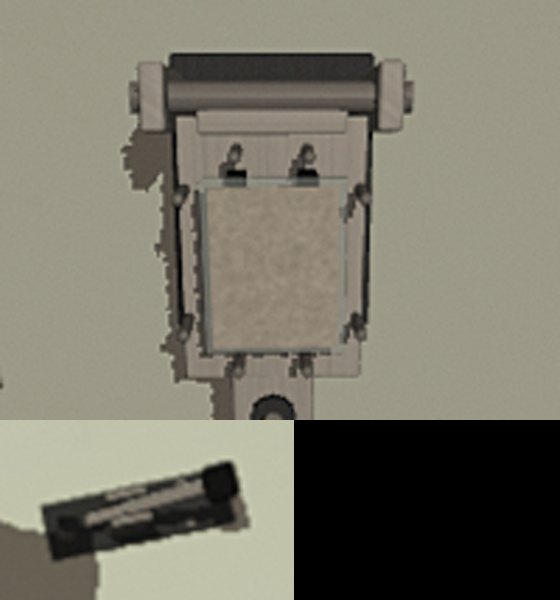

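The plate lies flat between the pins, slightly toward the low end and within its play. The boss is at crop (272,410). Next I'll hover over the jack and measure it numerically.

```bash
python3 - <<'E'
from h import *
np.set_printoptions(precision=4,suppress=True)
plan((.550,-.312,.20),100.2,7,1)
d=np.load('pics/w6.npz');m={k:d[k] for k in('mtx','world_to_cam')}
g=cv2.cvtColor(cv2.imread('pics/w6.png'),cv2.COLOR_BGR2GRAY)
print(g[196:222,302:334])
for z in(.07,.076): print(at(m,(317.2,207),z))
y=np.array([np.cos(np.radians(99.9)),np.sin(np.radians(99.9))]);print('lift from seat',np.array([.5723,.0384])-.0682*y)
E
```

```text
[[1, [-0.0442, -0.0115, 0.0075], -0.07], [1, [-0.0442, -0.0116, 0.0075], -0.07], [1, [-0.0442, -0.0116, 0.0075], -0.07], [1, [-0.0442, -0.0117, 0.0075], -0.07], [1, [-0.0442, -0.0117, 0.0075], -0.07], [1, [-0.0442, -0.0118, 0.0075], -0.07], [1, [-0.0441, -0.0118, 0.0075], -0.07]]
[[ 68 103 133 134 133 133 130 132 131 134 130 131 131 136 132 132 135 132
  128 130 135 132 134 131 127 130 130 134 137 109 148 156]
 [ 66 101 131 134 133 133 131 131 132 133 128 130 132 135 129 132 137 133
  128 129 136 132 131 131 128 131 129 131 136 107 145 155]
 [ 69 100 130 131 130 132 132 131 132 133 128 128 130 135 131 133 138 132
  128 132 133 132 129 132 127 128 129 131 136 106 146 154]
 [ 78 100 128 131 132 135 131 132 131 135 131 131 134 138 138 131 140 139
  132 132 133 134 132 131 127 128 129 132 135 107 146 154]
 [ 79  96 128 132 131 132 130 130 132 134 133 137 130 132 127  95 126 127
  130 129 137 135 133 131 128 129 131 131 137 108 148 153]
 [ 78  96 128 130 131 134 131 132 134 138 128 129  82  68  28   9  35  30
   85  90 129 139 132 133 128 128 130 132 135 117 147 154]
 [ 75  99 129 130 133
[... 2024 characters left out ...]
137 142 142 141 145 143
  135 137 140  79  54  59  58  61  61  60  52  76 144 153]
 [ 79  66  99 110 111 115 116 114 116 116 115 116 114 118 118 115 120 117
  114 116 117  77  88  92  93  91  92  90  87 128 152 153]
 [ 85  83  80  78  75  76  78  80  75  73  76  76  78  77  76  76  75  76
   77  77  75  69 151 164 162 162 162 163 161 157 154 152]
 [ 85  79  81  82  80  81  81  79  83  82  83  80  82  81  82  80  81  85
   80  79  76  95 147 158 152 154 153 153 152 154 152 151]
 [ 82  81  81  83  81  82  82  81  84  80  82  83  82  83  82  85  81  83
   81  82  76 150 158 152 151 153 152 151 153 151 151 152]]
[ 0.5842 -0.0319  0.07  ]
[ 0.5839 -0.03    0.076 ]
lift from seat [ 0.584  -0.0288]
```

>>> arm_command(
  commands=[
    [1, [-0.044, -0.0117, 0.003], 0],
    [1, [-0.044, -0.0117, 0.006], 0],
    [1, [-0.044, -0.0117, 0.008], -0.1],
    [1, [-0.044, -0.0117, 0.01], -0.1],
    [1, [-0.044, -0.0117, 0.01], -0.1],
    [1, [-0.044, -0.0117, 0.01], -0.1],
    [1, [-0.044, -0.0117, 0.008], -0.1],
    [1, [0, 0, 0], 0],
    [1, [0, 0, 0], 0],
  ],
)

```text
t: 15.92
eef_pos: [0.5491, -0.3081, 0.1961]
tool_rot: [[-0.179, 0.984, -0.002], [0.984, 0.179, 0.002], [0.003, -0.002, -1.0]]
force: [0.1, 0.8, 0.4]
gripper_width: 0.998
finger_force: 0.0
```

```bash
python3 - <<'E'
from h import *
np.set_printoptions(precision=4,suppress=True,linewidth=250)
m,s=snap('w7');p=s['eef_pos'];print(p,s['tool_rot'][:2])
g=cv2.cvtColor(cv2.imread('pics/w7.png'),cv2.COLOR_BGR2GRAY)
yj=np.array([np.cos(np.radians(100.2)),np.sin(np.radians(100.2)),0]);xj=np.array([yj[1],-yj[0],0]);o=np.array([.541,-.263,0])
for n,q in dict(base_tl=(-.026,.068,.008),base_tr=(.026,.068,.008),base_bl=(-.026,-.102,.008),sad=(0,.05,.05),chL=(-.015,0,.06),chR=(.015,0,.06),pad=(0,-.08,.088)).items(): print(n,proj(m,o+q[0]*xj+q[1]*yj+[0,0,q[2]]).round(1))
# coarse gray map (digits) every 3 px over the jack
for v in range(60,240,3): print(v,''.join('%x'%(int(x)//16) for x in g[v,270:372:2]))
E
```

```text
[ 0.5491 -0.3081  0.1961] [[-0.1787  0.9839 -0.002 ]
 [ 0.9839  0.1787  0.0022]]
base_tl [[297.5  77.3]]
base_tr [[343.7  77.3]]
base_bl [[299.9 220.1]]
sad [[320.5  92. ]]
chL [[305.8 142.9]]
chR [[335.1 142.9]]
pad [[320.2 225.9]]
60 9aaaaaaa9aaaaaaaaa9a9aaaaaaaaaa9aa9aaaaaaaaaaaaa9aa
63 aaaaaaaaaaaaaaaaaaaaaaaaaaaa9aa9aaaa9aaa9aaaaaaaaaa
66 aaaaaaa9a9aaa9aaaaaa9aaa9a9aaaaaaaaa9aaaaaaaaaaaa9a
69 aaaaaaaaaaaaaaaaaaaaaaaaaaa9aaa9aaaaaaaaaaaaaaaaaa9
72 aaaaaaa9aaaaaaaaaaaaaaa9aaaaaaaa9aaaaaaaaaaaa99aaa9
75 aaaaaaaa9aaa9aaaaaaaaaaaaaaaaaaaaaaaaaaaaaaaaaaaaaa
78 aaaaaaaaaaaaaaa97777775454454455555559aaaaaaaaaa9aa
81 aaaaaaaaaaaaaaa23333333333333333333331aaaaaaaa9aaaa
84 aaaaaaaaaaaaaa823333333333333333333331aaaaaaaaaaaaa
87 aaaaaaaaaaa9aab23333322333333333333331aa9aaaaaaaaa9
90 aaaaaaaaaaaaaa623333333333333333333333aaaaaaaaaaaaa
93 aaa9aaaaaaaaaab33333232332333333333333aaaaaaaaaaa9a
96 aaaaaaaaaaaaaaa23331122333333333333333aaaaaaaaaaaa9
99 a9aaaaaaaaaaaa723321222222333233333333aaaaaaaaaaaaa
102 aaaaaaaaaaaaaaa23311111222232333333333aaaaaaaaaaaaa
105 aaaaaaaaaaaaaaa2331111113333333333333
[... 1778 characters left out ...]
166777533323329aaaaaaaaaaaaa
204 aaaaaaaaaaaaaaaa333111116777752333332aaaaaaaaaaaaaa
207 aaaaaaaaaaaaaaa9311110000000000002332aaaaaaaaaaaaaa
210 aaaaaaaaaaaaaa55311001111111111111232aaaaaaaaaaaaaa
213 aaaaaaaaaaaaaa654110111111111111111329aaaaaaaaaaaaa
216 aaaaaaaaaaaaaa55411011111111111111132aaaaaaaaaaaaaa
219 aaaaaaaaaaaaa655411011111111111111032aaaaaaaaaaaaaa
222 aaaaaaaaaaaaaa555561111111111111110aaaaaaaaaaaaaaaa
225 49a4499444a645555551011111100100000aaaaaaaa9aaaaaaa
228 55555555555555555551011111101000000aaaaaaaaaaaaaaaa
231 b86ba86bab6aaa77aab1010111000000000aaaaaaaaaaaaaaaa
234 5555555555554555555400000000000001aaaaaaaaaaaaaa9aa
237 5555555555555555555555665666666659aaaaaaaaaaaaaaa9a
```

```bash
python3 - <<'E'
from h import *
plan((.5432,-.2626,.08),100.2,4,1)
E
```

```text
[[1, [0.0114, 0.0005, 0.0292], 0.04], [1, [0.0114, 0.0005, 0.0292], 0.04], [1, [0.0114, 0.0005, 0.0292], 0.04], [1, [0.0114, 0.0005, 0.0292], 0.04]]
```

>>> arm_command(
  commands=[
    [1, [0.0114, 0.0005, 0.029], 0],
    [1, [0.0114, 0.0005, 0.029], 0],
    [1, [0.0114, 0.0005, 0.029], 0],
    [1, [0.0114, 0.0005, 0.029], 0],
    [0.7, [0, 0, 0.02], 0],
    [0.7, [0, 0, 0.02], 0],
    [0.7, [0, 0, 0.013], 0],
    [0.7, [0, 0, 0.012], 0],
    [0.7, [0, 0, 0], 0],
  ],
)

```text
t: 17.1
eef_pos: [0.5431, -0.2639, 0.0157]
tool_rot: [[-0.179, 0.984, -0.001], [0.984, 0.179, 0.001], [0.001, -0.001, -1.0]]
force: [-0.4, 0.4, 0.7]
gripper_width: 0.701
finger_force: 0.0
```

>>> arm_command(
  commands=[
    [0, [0, 0, 0], 0],
    [0, [0, 0, 0], 0],
    [0, [0, 0, 0], 0],
    [0, [0, 0, 0], 0],
    [0, [0, 0, 0], 0],
    [0, [0, 0, 0], 0],
  ],
)

```text
t: 17.85
eef_pos: [0.5428, -0.2643, 0.0169]
tool_rot: [[-0.179, 0.984, -0.002], [0.984, 0.179, -0.0], [0.0, -0.002, -1.0]]
force: [-6.2, -0.8, 4.7]
gripper_width: 0.356
finger_force: 30.0
```

>>> arm_command(
  commands=[
    [0, [0, 0, -0.002], 0],
    [0, [0, 0, -0.002], 0],
    [0, [0, 0, 0], 0],
    [0, [0, 0, 0], 0],
  ],
)

```text
t: 18.35
eef_pos: [0.5432, -0.2636, 0.02]
tool_rot: [[-0.179, 0.984, -0.001], [0.984, 0.179, 0.001], [0.001, -0.001, -1.0]]
force: [-0.3, 0.1, -7.3]
gripper_width: 0.353
finger_force: 30.0
```

```bash
python3 - <<'E'
from h import *
s=telemetry.get_state();print(s['eef_pos'],s['force'],s['torque'])
# tool is ~1.5 mm on the jack's -y side of its origin
y=np.array([np.cos(np.radians(99.9)),np.sin(np.radians(99.9))]);O=np.array([.584,-.0298])-.0515*y
P=O-.09*y;print(O,P);plan((*P,s['eef_pos'][2]),99.9,5,0)
E
```

```text
[ 0.54320954 -0.26358297  0.01997126] [-0.2582983   0.13481607 -7.31006751] [-0.00290296 -0.106322    0.00164871]
[ 0.59285435 -0.08053313] [ 0.60832797 -0.16919297]
[[0, [0.0162, 0.0162, -0.0], 0.08], [0, [0.0163, 0.0162, -0.0], 0.08], [0, [0.0163, 0.0161, -0.0], 0.08], [0, [0.0163, 0.0161, -0.0], 0.08], [0, [0.0163, 0.0161, -0.0], 0.08]]
```

>>> arm_command(
  commands=[
    [0, [0.01, 0.01, 0], 0.08],
    [0, [0.0163, 0.0161, 0], 0.08],
    [0, [0.0163, 0.0161, 0], 0.08],
    [0, [0.0163, 0.0161, 0], 0.08],
    [0, [0.0163, 0.0161, 0], 0.08],
    [0, [0.006, 0.006, 0], 0],
    [0, [0, 0, 0], 0],
    [0, [0, 0, 0], 0],
  ],
)

```text
t: 19.35
eef_pos: [0.6081, -0.1704, 0.0205]
tool_rot: [[-0.171, 0.985, -0.0], [0.985, 0.171, -0.0], [-0.0, -0.0, -1.0]]
force: [-0.6, 0.8, -7.2]
gripper_width: 0.355
finger_force: 30.0
```

```bash
python3 - <<'E'
from h import *
np.set_printoptions(precision=4,suppress=True,linewidth=250)
m,s=snap('w8');p=np.array(s['eef_pos']);R=np.array(s['tool_rot']);print(p,s['force'])
g=cv2.cvtColor(cv2.imread('pics/w8.png'),cv2.COLOR_BGR2GRAY)
print(proj(m,[[.584,-.030,.057],[.584,-.032,.076]]))
print('jack saddle/base end expected',[proj(m,p+R@np.array([x,y,p[2]-z])).round(1).tolist() for x,y,z in((.0515,0,.053),(.0695,-.026,.011),(.0695,.026,.011))])
t=get_image('top');cv2.imwrite('pics/t8.png',t[:,:,::-1])
for v in range(0,200,3): print(v,''.join('%x'%(int(x)//16) for x in g[v,250:400:3]))
E
```

```text
[ 0.6081 -0.1704  0.0205] [-0.5986  0.78   -7.2051]
[[320.0137 -50.0227]
 [318.9119 -69.1345]]
jack saddle/base end expected [[[319.4, 164.4]], [[277.7, 124.3]], [[361.7, 124.3]]]
0 55555555555555555555555555555555555555aaaaaaaaaaaa
3 5555555555555555555555555555555555555aaaaaaaaaaaaa
6 5555555555555555555555555555565555557aaaaaaaaaaaaa
9 66555555555555555555555555b77baabb75aaaaaaaaaaaaaa
12 aaaab755555555555555555556aaaaaaaaaaaaaaaaaaaaaaaa
15 aaaaa655555555555555555559aaaaaaaaaaaaaaaaaaaaaaaa
18 aaaaaa55555555555555555555aaaaaaaaaaaaaaaaaaaaaaaa
21 aaaaaa55555555555555555555aaaaaaaaaaaaaaaaaaaaaaaa
24 aaaaab55555555555555555555aaaaaaaaaaaaaaaaaaaaaaaa
27 aaaaab55555555555555555555aaaaaaaaaaaaaaaaaaaaaaaa
30 aaaaaa5555555555555555555aaaaaaaaaaaaaaaaaaaaaaaaa
33 aaaaaa65555555555555555555aaaaaaaaaaaaaaaaaaaaaaaa
36 aaaaaa75555555555555555555baaaaaaaaaaaaaaaaaaaaaaa
39 aaaaaa55555555555555555555aaaaaaaaaaaaaaaaaaaaaaaa
42 aaaaaa55555555555565555555aaaaaaaaaaaaaaaaaaaaaaaa
45 aaaaab55555555555555555656aaaaaaaaaaaaaaaaaaaaaaaa
48 aaaaaab5555555555555555555aaaaaaaaaaaaaaaaaaaaaaaa
51 aaa
[... 2026 characters left out ...]
3333123333333333333333333337aaaaaaaaaaaa
165 aaaaaaaaaa533311233333333332333333333aaaaaaaaaaaaa
168 aaaaaaaaaa533311333333333333333333333aaaaaaaaaaaaa
171 aaaaaaaaaa333311233333333333333333333aaaaaaaaaaaaa
174 aaaaaaaaab333211133333333333333333333aaaaaaaaaaaaa
177 aaaaaaaaab433211123333333333333333333aaaaaaaaaaaaa
180 aaaaaaaaaa633311112333333333233333333aaaaaaaaaaaaa
183 aaaaaaaaaa633311111333233332333333333aaaaaaaaaaaaa
186 aaaaaaaaaa533333111123232233333333333aaaaaaaaaaaaa
189 aaaaaaaaaa733333331116788863333333333aaaaaaaaaaaaa
192 aaaaaaaaaab23333332113777863333333333aaaaaaaaaaaaa
195 aaaaaaaaaab23333333116777863333333332aaaaaaaaaaaaa
198 aaaaaaaaaa723333333116777863333333332baaaaaaaaaaaa
```

>>> arm_command(
  commands=[
    [0, [0.008, 0, 0], 0],
    [0, [0.013, 0, 0], 0],
    [0, [0.013, 0, 0], 0],
    [0, [0.013, 0, 0], 0],
    [0, [0.008, 0, 0], 0],
    [0, [0.005, 0, 0], 0],
    [0, [0, 0, 0], 0],
    [0, [0, 0, 0], 0],
  ],
)

```text
t: 20.45
eef_pos: [0.5983, -0.1112, 0.0207]
tool_rot: [[-0.172, 0.985, 0.0], [0.985, 0.172, -0.0], [-0.0, 0.0, -1.0]]
force: [0.9, -0.4, -6.9]
gripper_width: 0.354
finger_force: 30.0
```

```bash
python3 - <<'E'
from h import *
np.set_printoptions(precision=4,suppress=True,linewidth=250)
m,s=snap('w9');p=np.array(s['eef_pos']);R=np.array(s['tool_rot']);print(p,s['force'])
g=cv2.cvtColor(cv2.imread('pics/w9.png'),cv2.COLOR_BGR2GRAY)
print(proj(m,[[.584,-.030,.057],[.584,-.032,.076]]))
for v in range(48,160,2): print(v,''.join('%x'%(int(x)//16) for x in g[v,250:400:2]))
E
```

```text
[ 0.5983 -0.1112  0.0207] [ 0.8913 -0.369  -6.8709]
[[319.0871 100.3723]
 [318.0273 104.0749]]
48 9999999955555554999999999999999999999999999a455546599999999999999999999a999
50 9999999965555554a99999999999999999999999999a55554aa9999999999999999aa999999
52 9999999965555666a999999999999999999999999996555599999999999999999999a99a9a9
54 999999994555499999999999999999999999999999a65555999999999a9999999999a999999
56 9999999a4555499999999999999999999999999999a45554a9999999999999999999a999999
58 66677777444447899999999999999999999aa99999a76644999999a76776667666667676666
60 333344333333368999999999999999999999a99999aa99aa999999a95333333333333333355
62 66665666565666899999999999999999999aa99999999999999999a86555555555555555aba
64 565555555555668999999999999999999999a99999999999999999a87777555555b77555aaa
66 555555555556668999999999999999999999a99999999999999999a86baabb877aaabbbbbaa
68 555555555555668999999999999999999999a99999999999999999a87aaaaaaaabaaaaaaaaa
70 555555655565668999999999999999999999a99999999999999999a87baaaaaaaaaaaaaaaaa
72 555556556566668999999999999999999999a99999999999999999
[... 2748 characters left out ...]
11111111111111232321101222233333333333332aaaaaaaaaaaaaaaaaaa
144 aaaaaaaaaa8565611111111111112111111211110233333333333332aaaaaaaaaaaaaaaaaaa
146 aaaaaaaaaabb55611111111121122211113333322213333333333332aaaaaaaaaaaaaaaaaaa
148 aaaaaaaaaaa755611111111111113333323333333333333333333332aaaaaaaaaaaaaaaaaba
150 aaaaaaaaaab755611111111111133333333333333333333333333332aaaaaaaaaaaaaaaaaaa
152 aaaaaaaaaab555611111111111333333333333333333333333333332aaaaaaaaaaaaaaaaaaa
154 aaaabaaaaab555621111111113333333333333333333333333333332aaaaaaaaaaaaaaaaaaa
156 aaabaaaaaab555621111111113333333333333333333333333333331aaaaaaaaaaaaaaaaaaa
158 aaaaaaaaaabb55621123332123333333333333323333333333333331aaaaaaaaaaaaaaaaaaa
```

>>> arm_command(
  commands=[
    [0, [0.006, 0, 0], 0],
    [0, [0.007, 0, 0], 0],
    [0, [0.007, 0, 0], 0],
    [0, [0.006, 0, 0], 0],
    [0, [0.005, 0, 0], 0],
    [0, [0, 0, 0], 0],
    [0, [0, 0, 0], 0],
    [0, [0, 0, 0.002], 0],
    [0, [0, 0, 0.002], 0],
    [0, [0, 0, 0], 0],
  ],
)

```text
t: 21.75
eef_pos: [0.5929, -0.0805, 0.017]
tool_rot: [[-0.172, 0.985, 0.0], [0.985, 0.172, -0.0], [-0.0, 0.0, -1.0]]
force: [-1.8, 1.4, -3.2]
gripper_width: 0.354
finger_force: 30.0
```

Still partly carrying the jack, so I'll lower a touch more and then let go.

>>> arm_command(
  commands=[
    [0, [0, 0, 0.001], 0],
    [0, [0, 0, 0], 0],
    [0.5, [0, 0, 0], 0],
    [0.6, [0, 0, 0], 0],
    [0.6, [0, 0, 0], 0],
    [0.6, [0, 0, 0], 0],
    [0.6, [0, 0, 0], 0],
  ],
)

```text
t: 22.62
eef_pos: [0.5928, -0.0803, 0.0156]
tool_rot: [[-0.172, 0.985, 0.0], [0.985, 0.172, -0.0], [-0.0, 0.0, -1.0]]
force: [-0.3, 0.2, -0.2]
gripper_width: 0.603
finger_force: 0.0
```

```bash
python3 - <<'E'
from h import *
np.set_printoptions(precision=4,suppress=True,linewidth=250)
m,s=snap('w10');p=np.array(s['eef_pos']);R=np.array(s['tool_rot']);print(p,s['force'],s['gripper_width'])
g=cv2.cvtColor(cv2.imread('pics/w10.png'),cv2.COLOR_BGR2GRAY)
print('boss',proj(m,[[.584,-.032,.076]]),'base sides at y=30',[proj(m,p+R@np.array([.0315,y,p[2]-.008])).round(1).tolist() for y in(-.026,.026)])
for v in range(144,260,3): print(v,''.join('%x'%(int(x)//16) for x in g[v,250:400:2]))
E
```

```text
[ 0.5928 -0.0803  0.0156] [-0.3183  0.161  -0.1563] 0.6029620108154746
boss [[318.2754 180.989 ]] base sides at y=30 [[[279.5, 184.8]], [[360.0, 184.9]]]
144 55555555555555789999999999999999999999999999999999999998aaaaaaaaaaaaaaaaaaa
147 65555555555655689999999999999999999999999999999999999998aaaaaaaaaaaaaaaaaaa
150 55555555555555689999999999999999999999999999999999999997aaaaaaaaaaaaaaaaaaa
153 55555555565556689999999999999999999999999999999999999997aaaaaaaaaaaaaaaaaaa
156 555555555555556899999999999999999999a9999999999999999997aaaaaaaaaaaaaaaaaaa
159 55555555555555689999999999999853001110268999999999999996aaaaaaaaaaaaaaaaaaa
162 bb777555555555589999999999991122333333321099999989999995aaaaaaaaaaaaaaaaaaa
165 aaaaaaabbb7555589999999999513333333333333314999999999995aaaaaaaaaaaaaaaaaaa
168 aaaaaaaaaa8555479999999990233333333333333332099989999995aaaaaaaaaaaaaaaaaaa
171 aaaaaaaaaaa655479999999942333333333333333333349999999993baaaaaaaaaaaaaaaaaa
174 aaaaaaaaaab566479999999933333333333333333333319999999993baaaaaaaaaaaaaaaaaa
177 aaaaaaaaaa6556479999999823333332457764333333339999999993baaaaa
[... 1473 characters left out ...]
ab01114566553321367778887112256666633110655b203444544455555a
237 5444444454004baab1111567776422136777888711215677763111055550015444445445555
240 4444444442001baa71111567776522136777788711215677763111055560002544455544555
243 4444544540001ba561111567776522136778888711215677763111065560000355344444455
246 444444551000065562111567676532136777888721225666741111065560000133333445445
249 544554520000066561111467776532116667276711215677742111065560000033333333454
252 444444400000055762113467776532156646666661225677732111165550000013333333344
255 4444442000000b7ab4211467776622233777888831225646432111165550000002333333334
258 4444430000002549a5111266776622234444333331223643331111165561000000333333333
```

The jack is centred: the boss is at row 180.6 as predicted, lateral error is about 1 mm, and it is released. Now I'll go up, over to the paddle, and close the fingers.

>>> arm_command(
  commands=[
    [0.6, [0, 0, -0.01], 0],
    [0.6, [0, 0, -0.025], 0],
    [0.6, [0, 0, -0.03], 0],
    [0.6, [0, 0, -0.03], 0],
    [0.4, [-0.02, 0, -0.01], 0],
    [0.2, [-0.03, 0, 0], 0],
    [0, [-0.0285, 0, 0], 0],
    [0, [0, 0, 0], 0],
    [0, [0, 0, 0], 0],
    [0, [0, 0, 0], 0],
  ],
)

```text
t: 23.92
eef_pos: [0.6059, -0.1569, 0.1202]
tool_rot: [[-0.173, 0.985, -0.001], [0.985, 0.173, 0.0], [0.001, -0.001, -1.0]]
force: [-0.8, -0.2, 0.1]
gripper_width: 0.012
finger_force: 0.0
```

```bash
python3 - <<'E'
from h import *
np.set_printoptions(precision=4,suppress=True,linewidth=250)
m,s=snap('w11');p=np.array(s['eef_pos']);R=np.array(s['tool_rot']);print(p,s['force'],s['gripper_width'])
g=cv2.cvtColor(cv2.imread('pics/w11.png'),cv2.COLOR_BGR2GRAY)
o=np.array([.5925,-.0788,0]);Y=np.array([-.172,.985,0]);X=np.array([.985,.172,0])
print(proj(m,[o+a*X+b*Y+np.array([0,0,c]) for a,b,c in((-.015,0,.06),(.015,0,.06),(0,-.075,.088),(0,-.06,.081))]).round(1).tolist(),'boss',proj(m,[[.584,-.032,.076]]).round(1))
for v in range(96,270,4): print(v,''.join('%x'%(int(x)//16) for x in g[v,270:372:2]))
E
```

```text
[ 0.6059 -0.1569  0.1202] [-0.7558 -0.1812  0.0864] 0.011657764666479288
[[300.6, 108.3], [339.8, 108.4], [320.1, 213.0], [320.2, 191.1]] boss [[319.7  35.1]]
96 aaaaaaaaaab72333567742157777712467753332aaaaaaaaaaa
100 aaaaaaaaaaa62331467752157777711467753332aaaaaaaaaaa
104 aaaaaaaaaaa62211467751156666711467752332aaaaaaaaaaa
108 aaaaaaaaaaab1113467751477667741467753332aaaaaaaaaaa
112 aaaaaaaaaaa61112367751476766751467752331aaaaaaaaaaa
116 aaaaaaaaaaab2111267751466666761467742332aaaaaaaaaaa
120 aaaaaaaaaaab1111266761476666761467643331aaaaaaaaaaa
124 aaaaaaaaaaa62111266761476666761466743331aaaaaaaaaaa
128 aaaaaaaaaaaa2111166761477666761466743331aaaaaaaaaaa
132 aaaaaaaaaaaa3111144541466667761244433331aaaaaaaaaaa
136 aaaaaaaaaaaa5111111111476666761333333331aaaaaaaaaaa
140 aaaaaaaaaaab3111111111476666763333333333aaaaaaaaaaa
144 aaaaaaaaaaaa6122321111476766763333333333aaaaaaaaaaa
148 aaaaaaaaaaaa5333331111476667763333333333aaaaaaaaaaa
152 aaaaaaaaaaaa7233321121476677763333333333aaaaaaaaaaa
156 aaaaaaaaaaaa6233311111476766763333333335aaaaaaaaaaa
160 aaaaaaaaaaaa6233311111476677763333333335aa
[... 821 characters left out ...]
11111111111110aaaaaaaab36888
224 44ab555555555554000111011111111111110555559aa479899
228 555555555555555510000012000121011110255555455798998
232 555555555555555553554445000144445325555555358898999
236 555555555555554444444445052144444444455555489999999
240 555555555555554444444445052044334444455554788999999
244 555555555555563333344334052033433444445535889999999
248 5555555555555433333333330b3033333344445547899999999
252 5555555555555333333333330a5033333344444558899999999
256 5555555555555333333333330a5033333334444568999999999
260 5555555555553333333333320a5033333333334478999999999
264 5555555555553333333333320a5033333333333478999999999
268 5555555555543333333333310a6033333333333368999999999
```

>>> arm_command(
  commands=[
    [0, [0, 0, 0.015], 0],
    [0, [0, 0, 0.015], 0],
    [0, [0, 0, 0.008], 0],
    [0, [0, 0, 0.006], 0],
    [0, [0, 0, 0.006], 0],
    [0, [0, 0, 0.005], 0],
    [0, [0, 0, 0], 0],
  ],
)

```text
t: 24.85
eef_pos: [0.607, -0.1581, 0.0662]
tool_rot: [[-0.172, 0.985, 0.002], [0.985, 0.172, -0.001], [-0.001, 0.001, -1.0]]
force: [0.2, -1.5, 4.3]
gripper_width: 0.008
finger_force: 2.1
```

>>> arm_command(
  commands=[
    [0, [0, 0, 0.005], 0],
    [0, [0, 0, 0.004], 0],
    [0, [0, 0, 0.004], 0],
    [0, [0, 0, 0.004], 0],
    [0, [0, 0, 0.004], 0],
    [0, [0, 0, 0], 0],
  ],
)

```text
t: 25.6
eef_pos: [0.6076, -0.1589, 0.0459]
tool_rot: [[-0.172, 0.985, 0.003], [0.985, 0.172, -0.002], [-0.003, 0.003, -1.0]]
force: [0.6, -3.2, 5.4]
gripper_width: 0.005
finger_force: 2.6
```

>>> arm_command(
  commands=[
    [0, [0, 0, 0.003], 0],
    [0, [0, 0, 0.003], 0],
    [0, [0, 0, 0.002], 0],
    [0, [0, 0, 0], 0],
    [0, [0, 0, 0], 0],
  ],
)

```text
t: 26.22
eef_pos: [0.6079, -0.1595, 0.0395]
tool_rot: [[-0.172, 0.985, 0.003], [0.985, 0.172, -0.004], [-0.004, 0.003, -1.0]]
force: [-2.6, -2.9, 12.5]
gripper_width: 0.007
finger_force: 6.0
```

>>> arm_command(
  commands=[
    [0, [0, 0, 0.001], 0],
    [0, [0, 0, 0], 0],
    [0, [0, 0, 0], 0],
  ],
)

```text
t: 26.6
eef_pos: [0.6079, -0.1595, 0.0393]
tool_rot: [[-0.172, 0.985, 0.003], [0.985, 0.172, -0.004], [-0.004, 0.002, -1.0]]
force: [-4.6, -3.4, 16.1]
gripper_width: 0.003
finger_force: 8.0
```

```bash
python3 - <<'E'
from h import *
np.set_printoptions(precision=4,suppress=True,linewidth=250)
m,s=snap('w12');p=np.array(s['eef_pos']);print(p,s['force'],s['gripper_width'])
g=cv2.cvtColor(cv2.imread('pics/w12.png'),cv2.COLOR_BGR2GRAY)
o=np.array([.5925,-.0788,0]);Y=np.array([-.172,.985,0]);X=np.array([.985,.172,0])
print('cheek tops',proj(m,[o+a*X+b*Y+np.array([0,0,.06]) for a in(-.015,.015) for b in(-.018,.018)]).round(1).tolist(),'boss down/level',proj(m,[[.584,-.032,.076],[.584,-.030,.090]]).round(1).tolist())
for v in range(0,215,5): print(v,''.join('%x'%(int(x)//16) for x in g[v,260:380:2]))
E
```

```text
[ 0.6079 -0.1595  0.0393] [-4.6125 -3.3513 16.1038] 0.0030623034682092146
cheek tops [[288.9, 137.3], [287.0, 64.3], [345.4, 137.3], [346.9, 64.3]] boss down/level [[315.6, -15.5], [316.0, -35.2]]
0 5555554799999a9999a765531100000123669a9aa999aaaaa96aaaaaaaaa
5 5555554799999999999aa45555559aaa699aaaaaa999aaaaa97aaaaaaaaa
10 55555557999999a9999aa999aaaa9aa9999aaaaaa999aaaaa97aaaaaaaaa
15 55555556899999a9999aa999aa999aa9999aaaaaa999aaaaa98aaaaaaaaa
20 55555554344444444444444444444444444444444544455542aaaaaaaaaa
25 55555555621111121111112333434444434322111111111131aaaaaaaaaa
30 55555555521111111111112223433444432221111111111331aaaaaaaaaa
35 55555555531112111111111113444344432221133332221331aaaaaaaaaa
40 57555555531112111111111213433334433333333333333331aaaaaaaaaa
45 aaaa5555541111211111111113434444433333333333333333aaaaaaaaaa
50 aaa65555551111111112111113443344433333333333333332aaaaaaaaaa
55 aab55555561111111111111113343343333333333333333335aaaaaaaaaa
60 aa755555561111111111111113333343333333333333333335aaaaaaaaaa
65 aaa65555561112111111111115677777873333333333333337aaaaaaaaaa
70 aaa655
[... 1169 characters left out ...]
a6233333331111157677777763333333333332aaaaaaaaaaaa
165 aaaaaaaaaaab233333321111157677777763333333333332aaaaaaaaaaaa
170 aaaaaaaaaaa7233333332112157777777763333333333332aaaaaaaaaaaa
175 aaaaaaaaaaab333333331211157677777763333333333332aaaaaaaaaaaa
180 aaaaaaaaaaab233333333111156677777762333333333332aaaaaaaaaaaa
185 aaaaaaaaaaa6233333332111156677677763333333333332aaaaaaaaaaaa
190 aaaaaaaaaaaa532777771111156676777763333167777632aaaaaaaaaaaa
195 aaaaaaaaaaab331677763111156676777763333317777332aaaaaaaaaaaa
200 aaaaaaaaaaaa723333331111146666777763333333333331baaaaaaaaaaa
205 aaaaaaaaaaaa623333333111146666677763333333333331aaaaaaaaaaaa
210 aaaaaaaaaaaab13333332111146676767763333333333333aaaaaaaaaaaa
```

```bash
python3 - <<'E'
from h import *
from scipy.optimize import brentq
Y=np.array([-.172,.985,0])
for n,v in(('w9',138),('w10',208.5),('w12',18.5)):
    d=np.load(f'pics/{n}.npz');m={k:d[k] for k in('mtx','world_to_cam')}
    P=lambda z:np.array([.584,-.030,0])-.016*Y+np.array([0,0,z])
    print(n,brentq(lambda z:proj(m,P(z))[0,1]-v,.03,.13))
a=cv2.imread('pics/scene0.png')[:,:,::-1];b=get_image('scene');cv2.imwrite('pics/s12.png',b[:,:,::-1])
q=proj(camera_model('scene'),[[.584,-.032,.076],[.584,-.030,.090]]);print(q)
u,v=q[0].round().astype(int);T=cv2.cvtColor(a[v-7:v+8,u-9:u+10],cv2.COLOR_RGB2GRAY);S=cv2.cvtColor(b[v-20:v+20,u-22:u+22],cv2.COLOR_RGB2GRAY)
r=cv2.matchTemplate(S,T,cv2.TM_CCOEFF_NORMED);_,k,_,l=cv2.minMaxLoc(r);print('match',k,'shift',l[0]-13,l[1]-13)
E
```

```text
w9 0.07345012105637383
w10 0.07025383677294463
w12 0.08032207244128285
[[297.88451626 198.59341597]
 [297.17898072 195.846516  ]]
match 0.38942664861679077 shift 11 -13
```

```bash
python3 - <<'E'
from h import *
np.set_printoptions(linewidth=250)
for n,r in(('w9',(128,136)),('w10',(200,207)),('w12',(8,17))):
    g=cv2.cvtColor(cv2.imread(f'pics/{n}.png'),cv2.COLOR_BGR2GRAY)[r[0]:r[1]].mean(0).astype(int)
    print(n,g[268:288],g[350:370])
g=cv2.cvtColor(cv2.imread('pics/w12.png'),cv2.COLOR_BGR2GRAY)
print(g[0:26,300:304].mean(1).astype(int))
t=get_image('top')[:,:,::-1];cv2.imwrite('pics/t12.png',t);u,v=proj(camera_model('top'),[[.5723,.0384,.1]])[0].round().astype(int)
a=cv2.cvtColor(cv2.imread('pics/t8.png'),6);b=cv2.cvtColor(t,6);P=a[v-14:v+15,u-20:u+21];S=b[v-20:v+21,u-26:u+27]
r=cv2.matchTemplate(S,P,cv2.TM_CCOEFF_NORMED);print(cv2.minMaxLoc(r),np.abs(a[v-14:v+15,u-20:u+21].astype(int)-b[v-14:v+15,u-20:u+21]).mean(), r[5:8,5:8].round(3))
E
```

```text
w9 [177 145 127 120  98  93  94  95  95  98  67  93 118 131 145 147 147 147 147 149] [150 150 150 149 150 152 151 149 152 107  51  21 155 178 175 173 172 172 173 173]
w10 [170 170 172 178 132 119  97  90  92  93  93  91  85 112 129 142 146 144 145 145] [147 146 147 147 148 149 148 147 125  48 125 172 173 171 171 170 171 171 171 171]
w12 [ 90  91  91  91  81  88 111 129 142 151 150 151 151 151 153 154 156 156 157 158] [160 159 159 159 159 161 160 155 146 127 125 162 167 166 165 165 165 165 165 165]
[ 92 131 124 104 105 102 120 164 158 157 157 156 157 157 157 156 142 124 109  92  70  57  46  38  30  30]
(0.11732087284326553, 0.8894689083099365, (0, 9), (5, 5)) 12.190916736753575 [[0.889 0.846 0.659]
 [0.871 0.842 0.65 ]
 [0.658 0.641 0.497]]
```

The lug width grew from 78 to 85.8 px, which matches a level bed. The tip height of 52 mm and the force jump show the handle is on its stop, so I'm handing in.

```bash
python3 -c "
from workcell import finish_job,telemetry
print(telemetry.get_state()['force']);print(finish_job())"
```

```text
[-4.49607631 -2.40265628 14.96775418]
the job is handed in; nothing more can be done
None
```

I handed the job in at about 27 s, with the plate on the rails, the jack under the lift pad and the handle held fully down at about 15 N; the bed measures level in the wrist image, but no verdict came back.

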